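# Load the last reagent pack and slide the tray into the analyser

## Robot

A 7-joint arm with a two-finger parallel gripper is mounted at the origin on the work surface. World frame = base frame: x ahead of the robot, y to its left, z up, the work surface at z = 0. Lengths are in m, angles in rad, forces in N, time in s.
With the tool pointing down it reaches from about 0.4 to 0.85 m from the base axis. Payload 10.4 kg.
Tool frame: the origin (TCP) lies midway between the tips of the shut fingers; the grasp point (between the pads) lies 19 mm behind it; z points along the fingers, y is the line along which they close (so a half turn about z gives the same grasp; the last joint's range is limited). The gripper opens to 87 mm and grips with 3 to 60 N. Pads are 19 mm wide; open, the fingers measure 117 mm over their backs; the gripper's body (75 mm by 190 mm) begins 51 mm behind the grasp point.
Start: joints at [1.317, 0.332, -0.065, 1.46, 0.022, 1.35, -0.088], TCP at [0.143, -0.608, 0.223] pointing down, gripper open.
Joint ranges: [-2.6, 2.6], [-0.5, 2.12], [-1.47, 1.34], [0.16, 2.42], [-1.27, 4.41], [0.06, 2.06], [-2.6, 2.6]. Speed limits (rad/s): [2.22, 2.22, 2.79, 2.79, 3.14, 3.14, 3.14].

## Interface

Orientations are given as [roll, pitch, yaw] about the fixed x, y, z axes, in that order (R = Rz(yaw) Ry(pitch) Rx(roll)).
In Python, from rig import * gives the robot as it stands. The module is installed in compiled form; this text tells all that it offers.
- The arm moves only by the shell command python3 -m creep 'ROWS' [FORCE]. ROWS is JSON, a list of rows, each a list of 7 numbers: the opening, from 0 (shut) to 1 (fully open), then the shift along the tool's x, y, z in units of 25 mm (1.0 is 25 mm), then the turn, a rotation vector about the tool's x, y, z in units of 10 degrees (1.0 is 10 degrees). In form: [[hand, tx, ty, tz, rx, ry, rz], ...]. A call has 1 to 8 rows; each row shifts and turns the commanded pose from where the row before left it, along the tool's axes as they then stand; what a row does not reach is not made up. A row lasts 1/8 s, in which the tool goes at most 62.5 mm and 10.7 degrees, less where a joint would pass 70% of its speed; a pose out of reach is approached as far as the arm can. A call is refused whole if a number of a shift passes 1 or a number of a turn 1, either way. A call with a gripper value outside its range is refused whole. The fingers move at their own pace and stop on an object; FORCE is the grip in N (left out, the last holds). Time passes only in rows, so rows that do not move let the fingers close. It gives the time, the measured TCP pose, the force, the opening and the grip force at its end, in the units of the state.
- get_obs(): the state, without advancing time (a new reading comes with each control period).
- read_camera(name): name is "side" or "top" or "wrist"; returns a dict with "image" (400x640x3 uint8, red, green, blue), "mtx" (3x3 intrinsics, pixels), "cam_to_world" (4x4, takes a point from camera to world coordinates). Camera axes: x right, y up, looking along -z (the intrinsics and any distortion apply to the point x, -y, -z); pixel columns grow to the right and rows downward; lengths in m; the calibration is good to about 2 mm. A picture is of the moment at which its call begins. There is no depth.
- job_done(): hands the job in; it is judged then, once.
The state is a dict: "t": time; "q": joint angles; "dq": joint speeds; "joint_efforts": joint torques, N m; "tcp_pos": TCP position; "orientation": TCP orientation; "ft_force": force on the tool from outside, world axes, zero at the start; "ft_torque": the same for the moment, N m; "gripper_width": opening from 0.0 (shut) to 1.0 (fully open); "grasp_force": force on a finger pad.
Only numpy, scipy, OpenCV 4.12 (cv2) and the standard library are available. Lean on these libraries where they do the work, as an engineer would, in place of code of your own. Each camera call takes 0.05 s, during which the arm holds its last target. There are 200 camera calls.

## Task

Stand the loose reagent pack on edge in the free slot of the metal carrier tray, while the tray is still outside the analyser. Then slide the loaded tray, packs first and handle towards the robot, into the analyser's loading bay until it is fully home against the stop. All three packs must stay upright in their slots, and the tube rack, bottle and jar must be left where they are.

Things in the scene. Friction and masses are not known exactly. Their poses are not given: they have to be found in the camera images.
- tray: aluminium carrier tray on the bench: base 140 (x) x 150 (y) x 6 mm. Origin: centre of its underside; x points away from the black handle (this end enters the bay first), z up. Three pack slots run along x, side by side at y = -48, 0, +48 mm; two are filled, any one of the three is free. About 250 g empty, 0.5 kg with three packs; slides on the bench, no latch.
- tray_handle (a point): grip point of the tray's upright black handle block, 28 (x) x 14 (y) mm, standing at tray x = -54, y = 0 mm; its top is 80 mm and this point 60 mm above the tray's underside. Axes as the tray's. Pinched from above along the tray's y.
- slot0 (a point): centre of the floor of the slot at tray x = +15, y = -48 mm, 6 mm above the tray's underside; axes as the tray's. Each slot is 90 mm long (x) and 25 mm wide (y) between ribs that rise 18 mm above this floor.
- slot1 (a point): centre of the floor of the slot at tray y = 0; axes as the tray's
- slot2 (a point): centre of the floor of the slot at tray y = +48 mm; axes as the tray's
- pack_new: flat closed white reagent pack standing on edge: body 80 (x) x 20 (y) x 58 (z) mm; centred on top a finger fin 50 (x) x 12 (y) mm rises to 92 mm above the underside (grip it across the 12 mm, finger tips above 58 mm). About 90 g. Origin: centre of underside, z up; both ends alike. The one to load; it stands on the bench beside the tray, to the left or right.
- pack_a: flat closed white reagent pack standing on edge: body 80 (x) x 20 (y) x 58 (z) mm; centred on top a finger fin 50 (x) x 12 (y) mm rises to 92 mm above the underside (grip it across the 12 mm, finger tips above 58 mm). About 90 g. Origin: centre of underside, z up; both ends alike. Already in one slot of the tray.
- pack_b: flat closed white reagent pack standing on edge: body 80 (x) x 20 (y) x 58 (z) mm; centred on top a finger fin 50 (x) x 12 (y) mm rises to 92 mm above the underside (grip it across the 12 mm, finger tips above 58 mm). About 90 g. Origin: centre of underside, z up; both ends alike. Already in another slot of the tray.
- bay: loading bay of the white bench-top analyser, fixed. Origin, on the bench: where the tray's origin lies when fully home; x points into the bay, as the tray's x must. Stop face at x = +70 mm. No sill: the tray slides on the bench between straight guides 30 mm high at y = +-78 mm (6 mm wider than the tray in all) from x = -35 mm; the housing behind the stop is 135 mm high, to x = 260 mm
- bay_mouth (a point): middle of the bay's mouth, on the bench at bay x = -64 mm, y = 0; axes as the bay's. Here the flared steel guides, 30 mm high, are 91 mm to either side; they narrow to the straight guides at bay x = -35 mm
- bay_roof (a point): middle of the front edge of the green see-through roof's top, at bay x = 0, 118 mm above the bench; axes as the bay's. The roof (underside 112 mm) runs from here to the stop, between white cheeks 118 mm high out to y = +-150 mm. With the tray home its handle stands 54 mm in front of this edge
- tube_rack: bystander: steel wire tube rack 110 x 60 mm, tubes to 82 mm high; origin centre of underside. Beside the tray on the side where the loose pack is not.
- bottle: bystander: amber bottle, 64 mm across, 130 mm high; origin centre of underside
- jar: bystander: small jar with a blue cap, 56 mm across, 70 mm high; origin centre of underside
Not all that is in view belongs to the job. Leave any blue look-alike of the pack_new alone. There is more than one size of the tray; the one meant has the size given above.

How it is judged:
By the outcome, as a careful person would: the job done as asked, in the order asked, and still so for the second after the job is handed in, with the robot touching nothing.
It also fails if it takes over 67 s, if anything falls off the work surface, if the arm or the gripper's body presses on something with over 40 N, if the wrist force passes 120 N, or if a joint passes its speed limit or range.

## Working session

There is one attempt and no reset: what is moved stays moved. The work goes in short steps, Python scripts to look and compute and a shell command to move; the robot and the scene stay as the last step left them, time stands still between calls to the robot, and variables do not carry over. Pictures are saved under pics/ and viewed, at most 12 in all, crops included, and the job is handed in when it is done.

```bash
mkdir -p pics; python3 - <<'E'
from rig import *
import cv2
for n in("top","side"):
    r=read_camera(n);cv2.imwrite(f"pics/{n}0.png",r["image"][:,:,::-1]);print(n,r["mtx"].round(1).tolist(),r["cam_to_world"].round(3).tolist(),[k for k in r])
o=get_obs();print({k:o[k] for k in("t","tcp_pos","orientation","gripper_width","ft_force")})
E
```

```text
top [[519.6, 0.0, 314.9], [0.0, 519.6, 197.3], [0.0, 0.0, 1.0]] [[-0.011, 0.995, -0.098, 0.395], [-1.0, -0.011, 0.001, -0.0], [-0.0, 0.098, 0.995, 1.791], [0.0, 0.0, 0.0, 1.0]] ['image', 'mtx', 'cam_to_world']
side [[399.7, 0.0, 312.3], [0.0, 399.7, 206.4], [0.0, 0.0, 1.0]] [[-0.855, 0.39, -0.342, 0.133], [-0.519, -0.66, 0.543, 0.727], [-0.014, 0.642, 0.767, 1.105], [0.0, 0.0, 0.0, 1.0]] ['image', 'mtx', 'cam_to_world']
{'t': 0.1, 'tcp_pos': array([ 0.14289358, -0.60808846,  0.22183937]), 'orientation': array([-3.14031308e+00,  2.15875883e-05,  2.30818837e-01]), 'gripper_width': 1.00245865512588, 'ft_force': array([-0.92911184, -0.39340302,  0.26823884])}
```

View pics/top0.png

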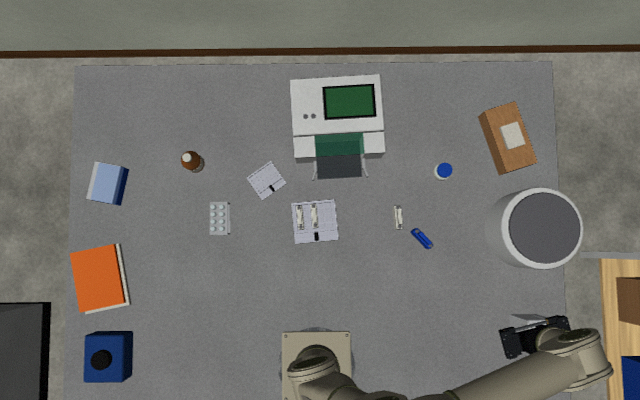

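View pics/side0.png

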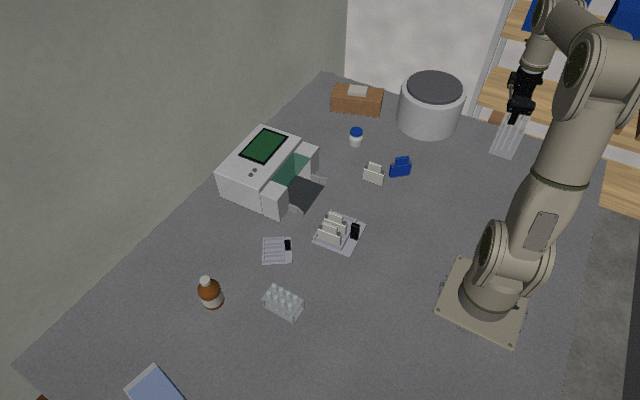

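The top view shows the carrier tray at (315,222) with its handle at (317,237), packs in the left and middle slots, and the right slot (slot0) free. The bay mouth is at (340,170).

- **Could be taken for pack_new:** loose white pack (398,217), blue look-alike (422,238), and the seated packs (299,216) and (314,215). I choose (398,217).
- **Could be taken for the tray:** the large tray (315,222) and the small tray (266,180). I choose the large one.

```bash
cat > h.py <<'E'
import numpy as np, cv2
from rig import *
def shot(n):
    r=read_camera(n); return r["image"],r["mtx"],r["cam_to_world"]
def ray(K,T,p):
    d=np.array([(p[0]-K[0,2])/K[0,0],-(p[1]-K[1,2])/K[1,1],-1.]); d=T[:3,:3]@d; return T[:3,3],d/np.linalg.norm(d)
def plane(K,T,p,z):
    o,d=ray(K,T,p); return o+d*(z-o[2])/d[2]
def proj(K,T,X):
    c=T[:3,:3].T@(np.array(X)-T[:3,3]); return np.array([K[0,0]*c[0]/-c[2]+K[0,2],K[1,1]*-c[1]/-c[2]+K[1,2]])
def two(a,b):
    (o1,d1),(o2,d2)=a,b
    A=np.c_[d1,-d2]; s=np.linalg.lstsq(A,o2-o1,rcond=None)[0]
    return (o1+s[0]*d1+o2+s[1]*d2)/2, np.linalg.norm(o1+s[0]*d1-o2-s[1]*d2)
def blobs(m,off,amin=8):
    n,l,s,c=cv2.connectedComponentsWithStats(m.astype(np.uint8))
    out=[]
    for i in range(1,n):
        if s[i,4]>=amin:
            y,x=np.where(l==i); r=cv2.minAreaRect(np.c_[x,y].astype(np.float32))
            out.append((s[i,4],(c[i]+off).round(1).tolist(),(np.array(r[0])+off).round(1).tolist(),np.round(r[1],1).tolist(),round(r[2],1)))
    return out
E
python3 - <<'E'
from h import *
im,K,T=shot("top")
c=im[125:255,280:440];cv2.imwrite("pics/c1.png",cv2.resize(c,None,fx=4.6,fy=4.6,interpolation=cv2.INTER_CUBIC)[:,:,::-1])
for n,(x0,y0,x1,y1) in dict(top=(280,150,440,260),side=(300,140,420,260)).items():
    im,K,T=shot(n);c=im[y0:y1,x0:x1].astype(int)
    print(n,"dark",[ (b,plane(K,T,b[1],.08).round(3)) for b in blobs(c.max(2)<40,(x0,y0))])
    print(n,"warm white",[(b,plane(K,T,b[1],.09).round(3)) for b in blobs((c.min(2)>150)&(c[:,:,0]-c[:,:,2]>3),(x0,y0))])
E
```

```text
top dark [((np.int32(21), [316.0, 236.0], [316.0, 236.0], [6.0, 2.0], 90.0), array([ 0.436, -0.003,  0.08 ]))]
top warm white [((np.int32(67), [313.0, 214.8], [313.4, 214.8], [20.1, 5.1], 84.8), array([0.505, 0.006, 0.09 ])), ((np.int32(60), [298.8, 216.2], [299.0, 216.3], [17.1, 4.9], 84.8), array([0.501, 0.052, 0.09 ])), ((np.int32(28), [395.8, 217.6], [395.8, 217.5], [17.0, 1.6], 85.6), array([ 0.493, -0.266,  0.09 ])), ((np.int32(48), [399.4, 215.9], [399.5, 216.0], [14.0, 3.0], 90.0), array([ 0.498, -0.277,  0.09 ]))]
side dark [((np.int32(114), [354.2, 231.0], [354.2, 231.0], [7.8, 15.7], 8.1), array([0.423, 0.021, 0.08 ]))]
side warm white [((np.int32(10), [371.2, 162.9], [371.3, 162.9], [5.1, 1.6], 18.4), array([ 0.509, -0.277,  0.09 ])), ((np.int32(15), [370.5, 170.7], [371.1, 170.7], [12.6, 1.3], 18.4), array([ 0.494, -0.239,  0.09 ])), ((np.int32(12), [337.5, 215.2], [338.1, 215.1], [6.6, 2.5], 18.4), array([ 0.496, -0.001,  0.09 ])), ((np.int32(23), [329.1, 225.1], [329.7, 225.0], [13.9, 2.7], 20.6), array([0.5  , 0.048, 0.09 ])), ((np.int32(16), [339.6, 224.1], [339.9, 224.2], [10.8, 1.3], 20.6), array([0.473, 0.027, 0.09 ])), ((np.int32(12), [322.5, 230.6], [322.5, 230.5], [9.5, 1.3], 18.4), array([0.507, 0.077, 0.09 ])), ((np.int32(14), [333.9, 235.0], [334.0, 235.0], [10.8, 1.3], 18.4), array([0.468, 0.074, 0.09 ]))]
```

View pics/c1.png

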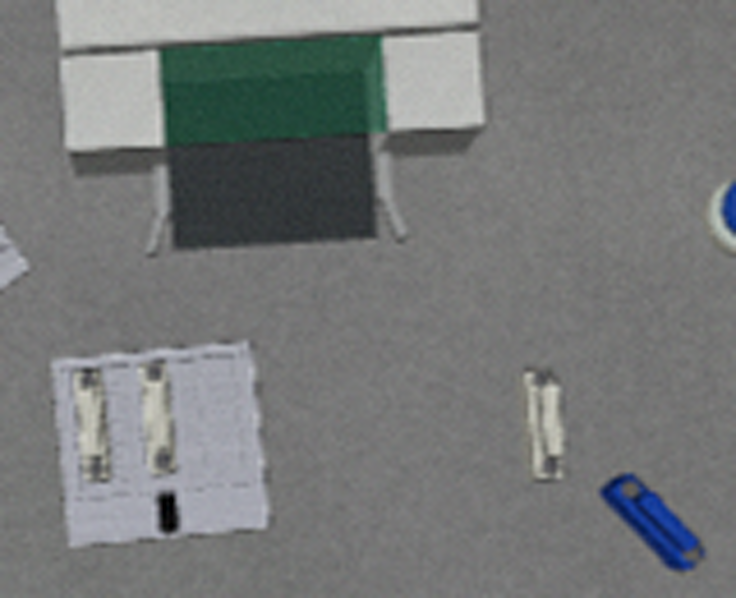

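The crop confirms the choice: the loose pack is white at crop (545,425), yawed about 5° left. The blue one at (650,520) is the look-alike. The tray has its free slot on the right, with the bay straight ahead at crop (275,140).

```bash
python3 -m creep '[[1,0,0,-0.3,0,0,0.84],[1,1,-0.8,0,0,0,0],[1,1,-0.8,0,0,0,0],[1,1,-0.8,0,0,0,0],[1,1,-0.8,0,0,0,0],[1,1,-0.8,0,0,0,0],[1,1,-0.8,0,0,0,0],[1,1,-0.8,0,0,0,0]]' && python3 -m creep '[[1,1,-0.8,0,0,0,0],[1,1,-0.8,0,0,0,0],[1,1,-0.8,0,0,0,0],[1,1,-0.8,0,0,0,0],[1,1,-0.8,0,0,0,0],[1,1,-0.8,0,0,0,0],[1,1,-0.8,0,0,0,0],[1,0,0,0,0,0,0]]'
python3 - <<'E'
from h import *
im,K,T=shot("wrist");cv2.imwrite("pics/w1.png",im[:,:,::-1]);print(K.round(1).tolist(),T.round(3).tolist());o=get_obs();print(o["tcp_pos"],o["orientation"])
E
```

```text
t: 1.25
tcp_pos: [0.3063, -0.4534, 0.23]
orientation: [3.141, 0.0, 0.084]
ft_force: [0.2, -0.1, 0.5]
gripper_width: 1.001
grasp_force: 0.0
t: 2.25
tcp_pos: [0.4699, -0.2975, 0.23]
orientation: [-3.141, -0.001, 0.089]
ft_force: [0.7, -0.3, -1.1]
gripper_width: 1.002
grasp_force: 0.0
[[284.3, 0.0, 319.8], [0.0, 284.3, 200.0], [0.0, 0.0, 1.0]] [[0.089, 0.956, 0.281, 0.548], [-0.996, 0.086, 0.024, -0.291], [-0.001, -0.282, 0.959, 0.393], [0.0, 0.0, 0.0, 1.0]]
[ 0.46863951 -0.29922471  0.2298895 ] [-3.14137025e+00  1.74654128e-04  8.62638666e-02]
```

View pics/w1.png

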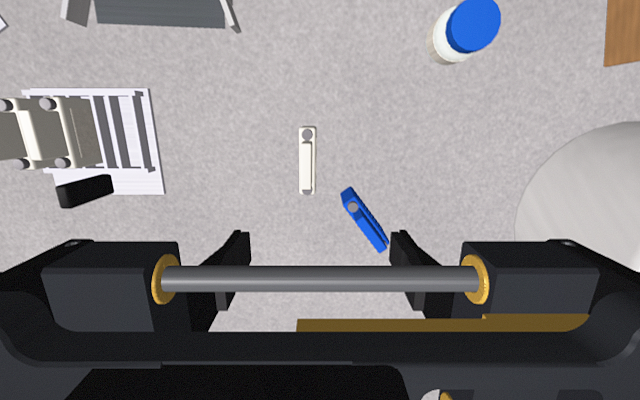

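The wrist view shows the loose pack at (307,160), upright and clear, the blue one at (365,220), the tray at the left and the jar at (470,25).

```bash
cat >> h.py <<'E'
def packblob(im,box):
    x0,y0,x1,y1=box;c=im[y0:y1,x0:x1]
    hsv=cv2.cvtColor(c,cv2.COLOR_RGB2HSV).astype(int)
    m=((c.min(2)>205)).astype(np.uint8)
    m=cv2.morphologyEx(m,cv2.MORPH_OPEN,np.ones((3,3),np.uint8))
    n,l,s,_=cv2.connectedComponentsWithStats(m); i=1+s[1:,4].argmax()
    y,x=np.where(l==i);r=cv2.minAreaRect(np.c_[x,y].astype(np.float32))
    return (np.array(r[0])+(x0,y0)),r[1],r[2],s[i,4],cv2.boxPoints(r)+(x0,y0)
E
python3 - <<'E'
from h import *
im,K,T=shot("wrist")
print(im[160,300:316].tolist(), im[160,285].tolist())
print(im[120:200:3,307].tolist())
r=packblob(im,(285,110,335,205));print(r)
for z in(.058,.092):print(z,[plane(K,T,p,z).round(4).tolist() for p in r[4]])
cv2.imwrite("pics/w1c.png",cv2.resize(im[85:210,20:340],None,fx=2.5,fy=2.5,interpolation=cv2.INTER_CUBIC)[:,:,::-1])
E
```

```text
[[250, 248, 245], [250, 248, 243], [249, 248, 243], [249, 247, 242], [248, 246, 241], [248, 245, 241], [248, 245, 240], [253, 251, 245], [234, 229, 222], [144, 140, 134], [161, 155, 148], [252, 249, 244], [235, 231, 224], [163, 160, 151], [163, 156, 145], [184, 179, 179]] [194, 189, 190]
[[189, 184, 186], [195, 189, 192], [208, 201, 191], [152, 147, 155], [150, 146, 152], [148, 143, 150], [192, 186, 182], [141, 136, 129], [255, 255, 250], [253, 250, 246], [253, 250, 246], [253, 250, 246], [253, 251, 246], [252, 250, 245], [252, 249, 244], [252, 250, 245], [252, 249, 244], [252, 250, 245], [252, 249, 244], [252, 250, 245], [252, 250, 244], [251, 248, 243], [255, 253, 247], [140, 136, 144], [145, 140, 147], [195, 188, 190], [184, 178, 180]]
(array([302.5, 157. ]), (60.0, 11.0), 90.0, np.int32(591), array([[297., 127.],
       [308., 127.],
       [308., 187.],
       [297., 187.]]))
0.058 [[0.5328, -0.2681, 0.058], [0.5339, -0.2806, 0.058], [0.4637, -0.2859, 0.058], [0.4625, -0.2726, 0.058]]
0.092 [[0.5342, -0.2707, 0.092], [0.5352, -0.2819, 0.092], [0.4721, -0.2866, 0.092], [0.4711, -0.2747, 0.092]]
```

View pics/w1c.png

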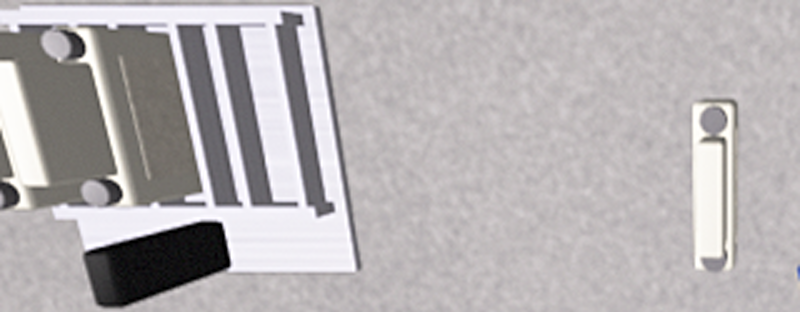

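```bash
python3 - <<'E'
from h import *
im,K,T=shot("wrist");_,Kt,Tt=shot("top")
# fin top centre from gradient: columns at row 160, edges along rows
g=im[:,:,1].astype(int)
for r in(146,154,162,170,178,184):print(r,g[r,296:318].tolist())
p=(304.3,164.2)
print(plane(K,T,p,.092).round(4),two(ray(K,T,p),ray(Kt,Tt,(399.4,215.9))))
# axis dir from cap centres, z=.058
a=[plane(K,T,q,.06)for q in((305.2,132.6),(305.2,190))];d=a[0]-a[1];print("yaw",np.arctan2(d[1],d[0]),np.linalg.norm(d))
E
```

```text
146 [243, 253, 250, 249, 247, 247, 246, 246, 246, 246, 251, 220, 115, 169, 251, 230, 152, 162, 179, 178, 181, 182]
154 [241, 251, 250, 248, 247, 247, 247, 247, 246, 246, 251, 218, 114, 172, 251, 229, 153, 163, 179, 185, 188, 191]
162 [234, 248, 249, 248, 248, 246, 246, 246, 245, 246, 250, 220, 118, 170, 250, 229, 154, 151, 179, 187, 189, 193]
170 [221, 243, 249, 248, 246, 247, 246, 245, 245, 245, 250, 224, 118, 169, 249, 228, 156, 160, 178, 184, 187, 185]
178 [202, 237, 249, 248, 246, 246, 245, 244, 245, 244, 250, 223, 122, 163, 249, 229, 154, 155, 183, 190, 185, 187]
184 [188, 238, 251, 248, 247, 246, 246, 245, 244, 244, 251, 225, 111, 192, 251, 229, 156, 143, 180, 187, 184, 186]
[ 0.4959 -0.282   0.092 ] (array([ 0.49674982, -0.27991165,  0.08682988]), np.float64(0.005097174556789654))
yaw 0.07009393979403232 0.06751481509281249
```

```bash
python3 - <<'E'
from h import *
im,K,T=shot("wrist");g=im[:,:,1].astype(int)
for r in(128,132,136,140,150,160,170,180,188,191):print(r,g[r,290:318].tolist())
E
```

```text
128 [184, 187, 186, 181, 171, 255, 255, 250, 205, 149, 141, 148, 147, 149, 147, 149, 120, 117, 233, 255, 230, 166, 107, 175, 187, 180, 185, 188]
132 [185, 184, 180, 178, 173, 255, 255, 235, 155, 144, 146, 148, 145, 147, 145, 145, 143, 143, 112, 251, 236, 169, 108, 175, 189, 187, 187, 181]
136 [195, 195, 190, 188, 172, 252, 253, 251, 255, 251, 174, 160, 149, 142, 145, 171, 226, 255, 253, 252, 229, 164, 145, 159, 180, 187, 188, 183]
140 [182, 184, 189, 188, 173, 252, 252, 217, 189, 192, 195, 194, 192, 191, 190, 190, 148, 98, 172, 253, 231, 164, 148, 156, 181, 189, 188, 190]
150 [188, 186, 177, 171, 168, 241, 252, 249, 248, 248, 247, 246, 246, 246, 246, 253, 220, 115, 169, 253, 232, 166, 142, 166, 187, 187, 187, 182]
160 [193, 193, 185, 178, 177, 213, 244, 250, 248, 247, 247, 246, 246, 245, 245, 251, 225, 123, 123, 253, 233, 165, 178, 170, 185, 190, 187, 190]
170 [180, 180, 185, 187, 178, 184, 244, 251, 248, 246, 247, 245, 245, 245, 244, 251, 229, 128, 124, 253, 233, 166, 182, 173, 179, 181, 188, 188]
180 [184, 184, 186, 192, 187, 176, 230, 251, 249, 247, 246, 246, 244, 243, 243, 250, 230, 130, 190, 253, 233, 171, 165, 174, 182, 179, 183, 182]
188 [176, 186, 194, 193, 184, 165, 255, 255, 227, 151, 137, 140, 140, 139, 139, 140, 140, 138, 131, 250, 235, 172, 152, 177, 186, 189, 192, 188]
191 [192, 191, 189, 188, 194, 192, 185, 214, 212, 196, 170, 148, 148, 140, 139, 147, 137, 151, 201, 209, 205, 178, 184, 187, 186, 189, 185, 181]
```

```bash
python3 - <<'E'
from h import *
_,K,T=shot("wrist");_,Kt,Tt=shot("top")
print("fin",plane(K,T,(301.8,164.5),.092).round(4),two(ray(K,T,(301.8,164.5)),ray(Kt,Tt,(399.4,216.5))))
a=plane(K,T,(303.2,132),.058);b=plane(K,T,(303.6,188),.058);d=a-b;print("body",a,b,(a+b)/2,np.arctan2(d[1],d[0]))
o=get_obs();print(o["tcp_pos"],o["orientation"])
E
```

```text
fin [ 0.4949 -0.2802  0.092 ] (array([ 0.49532639, -0.27887335,  0.08816275]), np.float64(0.00312162520065594))
body [ 0.52668343 -0.2776725   0.058     ] [ 0.4607548  -0.28252824  0.058     ] [ 0.49371912 -0.28010037  0.058     ] 0.07351875155293763
[ 0.46760489 -0.30077311  0.23008235] [3.14134123e+00 1.47223023e-04 8.27487332e-02]
```

```bash
python3 -m creep '[[1,0.57,-0.36,0.5,0,0,0.04],[1,0.57,-0.35,0.5,0,0,0],[1,0,0,0.6,0,0,0],[1,0,0,0.5,0,0,0],[1,0,0,0.5,0,0,0],[1,0,0,0,0,0,0]]'
python3 - <<'E'
from h import *
im,K,T=shot("wrist");g=im[:,:,1].astype(int);o=get_obs();print(o["tcp_pos"],o["orientation"])
for n,X in dict(fin=(.4945,-.28,.092),a=(.52668,-.27767,.058),finfront=(.5194,-.278,.092)).items():print(n,proj(K,T,X))
cv2.imwrite("pics/w2.png",cv2.resize(im[100:330,180:440],None,fx=2.4,fy=2.4)[:,:,::-1])
E
```

```text
t: 3.35
tcp_pos: [0.4943, -0.2802, 0.1639]
orientation: [-3.141, 0.002, 0.077]
ft_force: [-0.3, -0.4, -0.2]
gripper_width: 0.999
grasp_force: 0.0
[ 0.49482868 -0.28024446  0.16479133] [-3.14139042e+00  5.11854633e-04  7.67372972e-02]
fin [319.01766833 209.91465479]
a [319.28569355 166.3940175 ]
finfront [318.89908323 181.82927006]
```

View pics/w2.png

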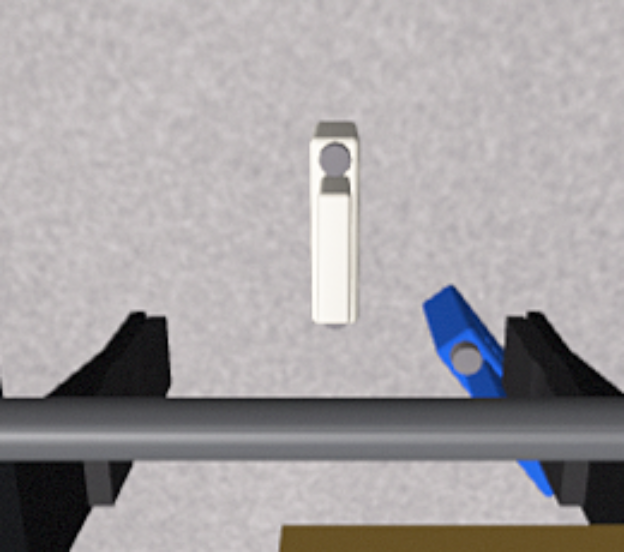

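The pack is centred between the fingers, with the fin front at crop (335,192). The blue one is near the right finger at (470,350), so I narrow the opening before going down.

```bash
python3 -m creep '[[0.4,0,0,0,0,0,0],[0.4,0,0,0,0,0,0],[0.4,0,0,0.8,0,0,0],[0.4,0,0,0.8,0,0,0],[0.4,0,0,0.8,0,0,0],[0.4,0,0,0.8,0,0,0],[0.4,0,0,0.8,0,0,0],[0.4,0,0,0,0,0,0]]' 15; python3 -m creep '[[0,0,0,0,0,0,0],[0,0,0,0,0,0,0],[0,0,0,0,0,0,0],[0,0,0,0,0,0,0],[0,0,0,0,0,0,0]]' 20
```

```text
t: 4.4
tcp_pos: [0.4944, -0.2796, 0.0641]
orientation: [-3.14, 0.002, 0.077]
ft_force: [0.3, 0.2, 0.7]
gripper_width: 0.408
grasp_force: 0.0
t: 5.03
tcp_pos: [0.4955, -0.2802, 0.0657]
orientation: [3.141, -0.001, 0.077]
ft_force: [-1.2, 0.3, 6.1]
gripper_width: 0.139
grasp_force: 20.0
```

```bash
python3 -m creep '[[0,0,0,-0.4,0,0,0],[0,0,0,-0.9,0,0,0],[0,0,0,-1,0,0,0],[0,0,0,-1,0,0,0],[0,0,0,-1,0,0,0],[0,0,-1,-0.5,0,0,0],[0,-0.5,-1,0,0,0,0],[0,-0.5,-1,0,0,0,0]]' 25; python3 -m creep '[[0,-0.5,-1,0,0,0,0],[0,-0.5,-1,0,0,0,0],[0,0,-0.5,0,0,0,0],[0,0,0,0,0,0,0],[0,0,0,0,0,0,0]]'
python3 - <<'E'
from h import *
im,K,T=shot("wrist");o=get_obs();print(o["tcp_pos"],o["orientation"],o["grasp_force"])
cv2.imwrite("pics/w3raw.png",im[:,:,::-1]);np.savez("w3.npz",K=K,T=T)
cv2.imwrite("pics/w3.png",cv2.resize(im[0:300,0:400],None,fx=2,fy=2)[:,:,::-1])
E
```

```text
t: 6.02
tcp_pos: [0.4639, -0.2051, 0.185]
orientation: [-3.141, 0.0, 0.078]
ft_force: [-0.3, 0.1, -0.6]
gripper_width: 0.136
grasp_force: 25.0
t: 6.65
tcp_pos: [0.435, -0.1474, 0.185]
orientation: [3.142, -0.0, 0.077]
ft_force: [-0.5, 0.0, -0.5]
gripper_width: 0.135
grasp_force: 25.0
[ 0.43494914 -0.14745884  0.18493814] [-3.14149017e+00  6.60858133e-05  7.64511377e-02] 24.999734801240265
```

View pics/w3.png

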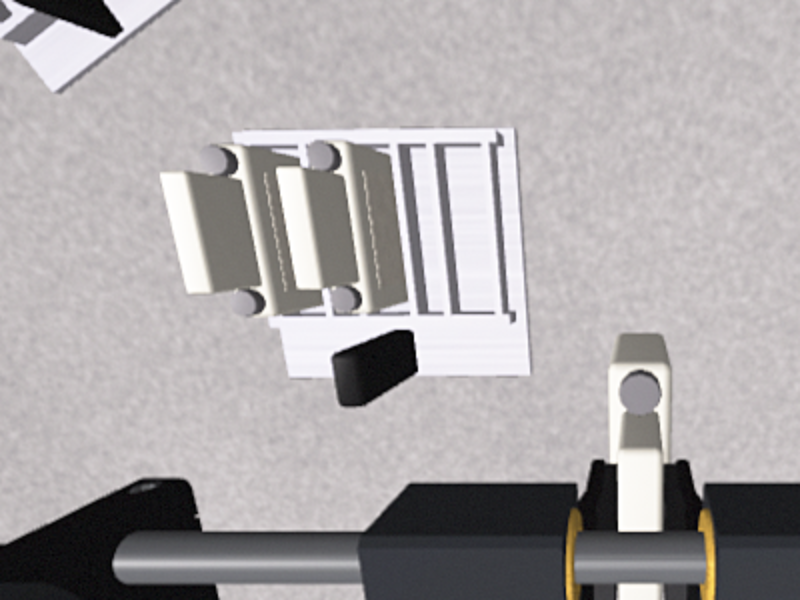

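The free slot0 lies between the ribs at crop x≈445 and x≈497. The tray's right corners are at (515,128) and (530,375), and the back-left corner at (290,377). The pack hangs straight in the grip at (640,400).

```bash
cat >> h.py <<'E'
def refine(im,pts,w=4):
    g=cv2.cvtColor(im,cv2.COLOR_RGB2GRAY)
    return cv2.cornerSubPix(g,np.array(pts,np.float32).reshape(-1,1,2),(w,w),(-1,-1),(3,40,.01)).reshape(-1,2)
E
python3 - <<'E'
from h import *
im=cv2.imread("pics/w3raw.png")[:,:,::-1].copy();z=np.load("w3.npz");K,T=z["K"],z["T"]
p=refine(im,[(257.5,64),(265,187.5),(145,188.5)]);print(p)
c=[plane(K,T,q,.006) for q in p];print(np.round(c,4))
u=c[0]-c[1];v=c[2]-c[1];print("len",np.linalg.norm(u),np.linalg.norm(v))
yaw1=np.arctan2(u[1],u[0]);yaw2=np.arctan2(-v[0],v[1]);cen=(c[0]+c[2])/2;print("yaw",yaw1,yaw2,"cen",cen)
y=(yaw1+yaw2)/2
def t2w(q,z):return [cen[0]+q[0]*np.cos(y)-q[1]*np.sin(y),cen[1]+q[0]*np.sin(y)+q[1]*np.cos(y),z]
print("slot0",t2w((.015,-.048),.006),"handle",t2w((-.054,0),.06))
print("proj handle top corners",[proj(K,T,t2w(q,.08)).round(1).tolist() for q in((-.04,-.007),(-.04,.007),(-.068,-.007),(-.068,.007))])
print("rib tops proj",[proj(K,T,t2w(q,.024)).round(1).tolist() for q in((.06,-.0355),(-.03,-.0355),(.06,-.0605),(-.03,-.0605))])
E
```

```text
[[256.58633   63.921204]
 [264.71262  187.10635 ]
 [144.34944  188.14021 ]]
[[ 0.5629 -0.0684  0.006 ]
 [ 0.4242 -0.0805  0.006 ]
 [ 0.4114  0.0681  0.006 ]]
len 0.1391623395265003 0.14908992620844433
yaw 0.08646577408790898 0.08594298899849798 cen [ 4.87144962e-01 -1.78590662e-04  6.00000000e-03]
slot0 [np.float64(0.5062219495515555), np.float64(-0.046708887576170005), 0.006] handle [np.float64(0.4333454796618361), np.float64(-0.004827863992537065), 0.06]
proj handle top corners [[177.9, 176.1], [163.3, 176.3], [182.1, 204.1], [168.0, 204.2]]
rib tops proj [[216.3, 71.3], [225.2, 157.3], [240.2, 71.0], [247.2, 157.1]]
```

```bash
python3 -m creep '[[0,0.8,-0.94,0,0,0,-0.055],[0,0.8,-0.94,0,0,0,0],[0,0.79,-0.94,0.2,0,0,0],[0,0.79,-0.95,0.7,0,0,0],[0,0,0,0.8,0,0,0],[0,0,0,0.7,0,0,0],[0,0,0,0,0,0,0],[0,0,0,0,0,0,0]]'
python3 - <<'E'
from h import *
im,K,T=shot("wrist");o=get_obs();print(o["tcp_pos"],o["orientation"],o["grasp_force"])
cv2.imwrite("pics/w4raw.png",im[:,:,::-1]);np.savez("w4.npz",K=K,T=T)
cv2.imwrite("pics/w4.png",cv2.resize(im[20:320,130:470],None,fx=2,fy=2)[:,:,::-1])
y=o["orientation"][2];c,s=np.cos(y),np.sin(y);x=o["tcp_pos"]
f=lambda a,b,z:proj(K,T,(x[0]+a*c-b*s,x[1]+a*s+b*c,z)).round(1).tolist()
print("pack bottom front corners",f(.04,.01,x[2]-.065),f(.04,-.01,x[2]-.065),"body top front",f(.04,.01,x[2]-.007),f(.04,-.01,x[2]-.007))
E
```

```text
t: 7.7
tcp_pos: [0.5064, -0.0466, 0.1256]
orientation: [3.141, -0.001, 0.086]
ft_force: [-0.1, -0.4, -0.6]
gripper_width: 0.134
grasp_force: 25.0
[ 0.50648582 -0.04660051  0.12584036] [ 3.14114262e+00 -1.21642618e-03  8.60722058e-02] 24.99966728850268
pack bottom front corners [306.6, 165.8] [331.4, 165.8] body top front [302.3, 181.6] [335.1, 181.6]
```

View pics/w4.png

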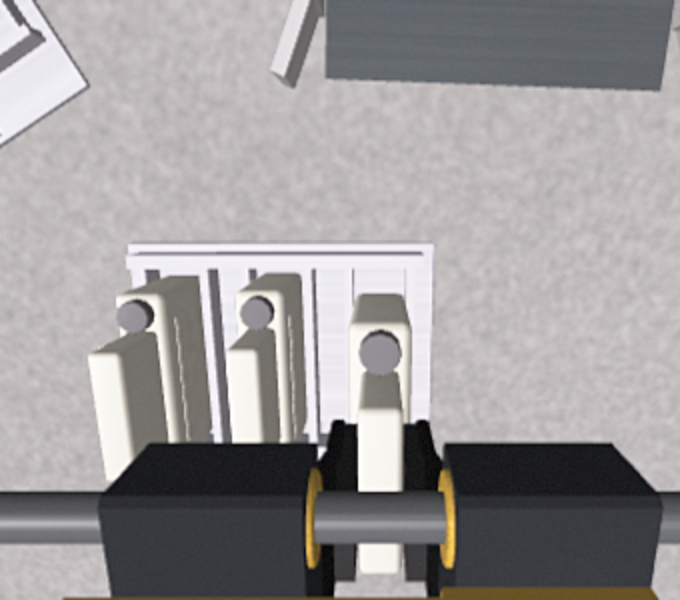

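The pack is centred on slot0: its lower front edge spans crop x=355–405 against slot lines at about 352 and 406. Lowering.

```bash
python3 -m creep '[[0,0,0,0.4,0,0,0],[0,0,0,0.5,0,0,0],[0,0,0,0.3,0,0,0],[0,0,0,0.3,0,0,0],[0,0,0,0.3,0,0,0],[0,0,0,0.2,0,0,0],[0,0,0,0.1,0,0,0],[0,0,0,0,0,0,0]]'
```

```text
t: 8.75
tcp_pos: [0.506, -0.0462, 0.0725]
orientation: [3.142, 0.0, 0.087]
ft_force: [0.2, 0.3, -1.0]
gripper_width: 0.133
grasp_force: 25.0
```

```bash
python3 -m creep '[[0,0,0,0.04,0,0,0],[0,0,0,0.04,0,0,0],[0,0,0,0,0,0,0],[0,0,0,0,0,0,0]]'
```

```text
t: 9.25
tcp_pos: [0.5063, -0.0462, 0.0716]
orientation: [3.141, -0.001, 0.087]
ft_force: [-4.6, 0.2, 10.8]
gripper_width: 0.136
grasp_force: 25.0
```

```bash
python3 -m creep '[[0.4,0,0,0,0,0,0],[0.4,0,0,0,0,0,0],[0.4,0,0,0,0,0,0],[0.4,0,0,-0.4,0,0,0],[0.4,0,0,-0.9,0,0,0],[0.4,0,0,-0.9,0,0,0],[0.4,0,0,-0.9,0,0,0],[0.4,0,0,-0.9,0,0,0]]'; python3 -m creep '[[0.4,-0.7,-0.5,0,0,0,0],[0.4,-0.7,-0.5,0,0,0,0],[0.4,-0.7,-0.5,0,0,0,0],[0.4,-0.67,-0.4,0,0,0,0],[0.4,0,0,0,0,0,0],[0.4,0,0,0,0,0,0]]'
python3 - <<'E'
from h import *
im,K,T=shot("wrist");o=get_obs();print(o["tcp_pos"],o["orientation"])
cv2.imwrite("pics/w5raw.png",im[:,:,::-1]);np.savez("w5.npz",K=K,T=T)
cv2.imwrite("pics/w5.png",cv2.resize(im[0:300,120:520],None,fx=2,fy=2)[:,:,::-1])
E
```

```text
t: 10.25
tcp_pos: [0.5061, -0.0461, 0.172]
orientation: [3.141, -0.001, 0.087]
ft_force: [0.0, -0.3, -0.5]
gripper_width: 0.398
grasp_force: 0.0
t: 11.0
tcp_pos: [0.4336, -0.0052, 0.171]
orientation: [3.141, -0.001, 0.087]
ft_force: [0.1, 0.3, 0.6]
gripper_width: 0.4
grasp_force: 0.0
[ 0.43355237 -0.00520336  0.17084917] [ 3.14151403e+00 -6.61828143e-04  8.63784375e-02]
```

View pics/w5.png

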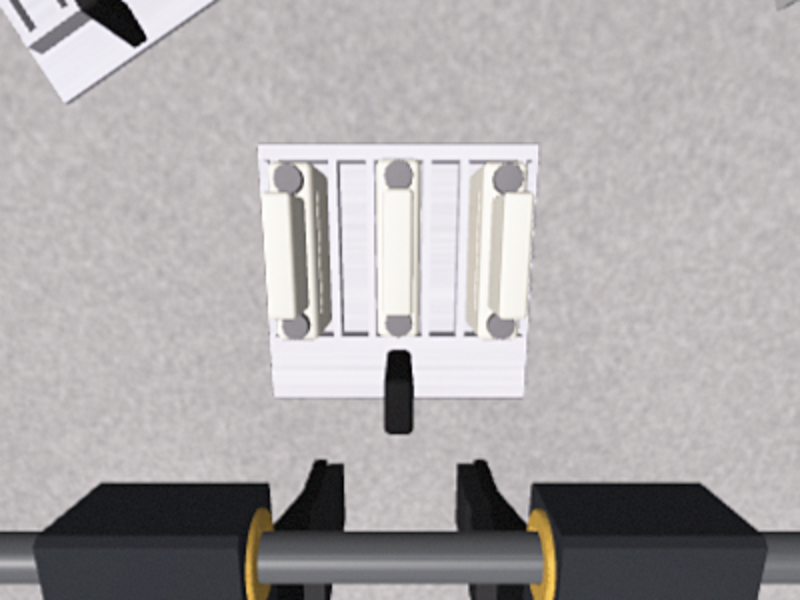

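All three packs stand in their slots (crop x≈285, 398 and 510), and the handle at (398,391) is centred under the gripper. Next I raise the arm for a close look at the bay.

```bash
python3 -m creep '[[0.4,0.5,0.48,-0.96,0,0,0],[0.4,0.5,0.48,-0.96,0,0,0],[0.4,0.5,0.48,-0.96,0,0,0],[0.4,0.5,0.48,-0.96,0,0,0],[0.4,0.45,0.48,-0.96,0,0,0],[0.4,0,0,0,0,0,0],[0.4,0,0,0,0,0,0]]'
python3 - <<'E'
from h import *
im,K,T=shot("wrist")
cv2.imwrite("pics/w6raw.png",im[:,:,::-1]);np.savez("w6.npz",K=K,T=T)
cv2.imwrite("pics/w6.png",cv2.resize(im[0:240,120:520],None,fx=2,fy=2)[:,:,::-1])
# tray re-measure from w5, handle height from w3+w5
i5=cv2.imread("pics/w5raw.png")[:,:,::-1].copy();z=np.load("w5.npz");K5,T5=z["K"],z["T"]
p=refine(i5,[(249.5,72.5),(389,72.5),(381.5,198.5),(257.5,198.5)]);c=np.array([plane(K5,T5,q,.006) for q in p]);print(p.round(1).tolist(),c.round(4).tolist())
u=c[0]+c[1]-c[2]-c[3];v=c[0]+c[3]-c[1]-c[2];print("cen",c.mean(0),"yaw",np.arctan2(u[1],u[0]),np.arctan2(-v[0],v[1]))
z=np.load("w3.npz");print("handle top rear left",two(ray(K5,T5,(312.5,216)),ray(z["K"],z["T"],(169.5,203))))
E
```

```text
t: 11.92
tcp_pos: [0.4989, -0.0591, 0.2897]
orientation: [-3.141, 0.001, 0.087]
ft_force: [0.1, -1.1, -0.2]
gripper_width: 0.398
grasp_force: 0.0
[[248.6999969482422, 72.0], [388.6000061035156, 72.0999984741211], [380.79998779296875, 198.0], [256.79998779296875, 198.10000610351562]] [[0.5503, 0.0801, 0.006], [0.563, -0.0679, 0.006], [0.4245, -0.0801, 0.006], [0.4115, 0.068, 0.006]]
cen [4.87320764e-01 2.17415472e-05 6.00000000e-03] yaw 0.0870412685304028 0.08655021228560576
handle top rear left (array([4.20089098e-01, 3.22767329e-06, 7.85817777e-02]), np.float64(0.0008304758849603487))
```

View pics/w6.png

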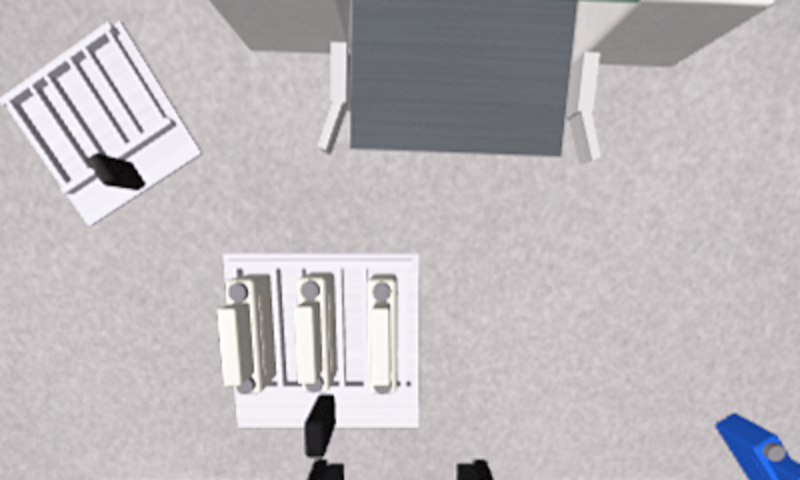

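The bay is visible: dark floor with front corners at crop (350,148) and (560,156), and guide tips near (325,150) and (590,160). The tray is at (325,340) with its packs upright.

```bash
python3 - <<'E'
from h import *
im=cv2.imread("pics/w6raw.png")[:,:,::-1].copy();z=np.load("w6.npz");K,T=z["K"],z["T"]
g=im[:,:,1].astype(int)
for r in(30,40,46):print(r,"L",g[r,280:300].tolist(),"R",g[r,398:424].tolist())
for r in(60,68,72,74,76):print(r,"L",g[r,276:296].tolist())
for r in(64,72,76,78,80):print(r,"R",g[r,404:424].tolist())
p=refine(im,[(295,74),(400,78)]);c=[plane(K,T,q,.0) for q in p];print(p,np.round(c,4));v=c[0]-c[1];print("mat yaw",np.arctan2(-v[0],v[1]),np.linalg.norm(v))
# roof in top view
ti,Kt,Tt=shot("top");h=cv2.cvtColor(ti,cv2.COLOR_RGB2HSV)
sub=ti[128:190,290:390].astype(int);m=(sub[:,:,1]-sub[:,:,0]>20)
ys,xs=np.where(m);print(len(ys))
cols=[(x,ys[xs==x].max()) for x in range(100) if (xs==x).sum()>5];print([(int(x+290),int(y+128)) for x,y in cols][::4])
for x in(320,340,355):print(ti[140:165,x,1].tolist(),ti[140:165,x,0].tolist())
E
```

```text
30 L [199, 199, 194, 189, 184, 220, 230, 229, 229, 229, 230, 232, 243, 141, 83, 124, 115, 103, 106, 107] R [105, 106, 103, 104, 106, 106, 98, 142, 197, 199, 181, 173, 164, 185, 227, 232, 229, 229, 229, 230, 236, 186, 134, 133, 136, 138]
40 L [198, 197, 191, 190, 188, 219, 230, 231, 228, 229, 230, 235, 230, 128, 110, 129, 109, 102, 105, 108] R [103, 103, 106, 104, 102, 100, 150, 179, 179, 177, 173, 165, 193, 230, 230, 228, 229, 229, 228, 233, 203, 187, 191, 192, 195, 201]
46 L [200, 204, 203, 204, 201, 221, 228, 231, 231, 229, 230, 235, 223, 125, 115, 121, 108, 107, 107, 109] R [109, 109, 111, 110, 104, 118, 173, 179, 176, 174, 169, 174, 228, 231, 228, 228, 228, 229, 232, 212, 192, 190, 192, 192, 187, 192]
60 L [199, 199, 192, 189, 192, 195, 195, 228, 232, 232, 238, 205, 119, 98, 95, 164, 194, 202, 213, 133]
68 L [202, 199, 195, 193, 224, 232, 231, 236, 239, 143, 94, 102, 144, 203, 212, 206, 202, 205, 211, 133]
72 L [198, 192, 201, 232, 235, 234, 241, 201, 124, 99, 112, 178, 191, 188, 188, 189, 189, 192, 188, 126]
74 L [193, 190, 194, 188, 176, 185, 214, 135, 100, 97, 142, 191, 191, 1
[... 891 characters left out ...]
335, 154), (339, 154), (343, 154), (347, 154), (351, 153), (355, 153), (359, 153), (363, 153)]
[81, 85, 84, 76, 72, 74, 74, 75, 71, 71, 72, 73, 76, 76, 68, 75, 58, 60, 57, 57, 56, 55, 56, 54, 53] [46, 46, 47, 37, 37, 36, 35, 37, 37, 34, 35, 37, 38, 38, 29, 40, 39, 56, 53, 49, 51, 49, 51, 50, 50]
[81, 77, 72, 69, 74, 67, 73, 72, 74, 72, 69, 69, 72, 72, 69, 53, 55, 55, 53, 58, 57, 60, 58, 56, 57] [44, 39, 32, 31, 33, 32, 37, 35, 38, 35, 29, 33, 36, 34, 32, 40, 56, 50, 48, 53, 52, 54, 55, 48, 51]
[84, 71, 73, 71, 75, 76, 74, 73, 72, 69, 71, 72, 70, 71, 51, 57, 59, 56, 58, 57, 56, 59, 57, 57, 55] [47, 32, 34, 33, 36, 39, 37, 36, 37, 31, 31, 38, 34, 35, 40, 52, 54, 51, 53, 51, 52, 53, 52, 51, 54]
```

```bash
python3 - <<'E'
from h import *
z=np.load("w6.npz");K,T=z["K"],z["T"];_,Kt,Tt=shot("top")
P=lambda q:plane(K,T,q,.03)
L=[P((293,30)),P((292.8,46))];R=[P((411.2,30)),P((409.7,46))]
print("L",np.round(L,4),"R",np.round(R,4))
yaws=[np.arctan2(*(a[0]-a[1])[[1,0]]) for a in(L,R)]
tips=[P((282.7,74)),P((415.3,79.5))];v=tips[0]-tips[1];print("tips",np.round(tips,4),np.linalg.norm(v),np.arctan2(-v[0],v[1]))
r=[plane(Kt,Tt,q,.118) for q in((320,155.6),(355,153.6))];v=r[0]-r[1];print("roof",np.round(r,4),"yaw",np.arctan2(-v[0],v[1]),"guides",yaws)
y=.0516;c,s=np.cos(y),np.sin(y);ex=np.array([c,s,0]);ey=np.array([-s,c,0])
for n,q in dict(L=L[0],L2=L[1],R=R[0],R2=R[1],tL=tips[0],tR=tips[1],roof1=r[0],roof2=r[1],m1=[.6332,-.0106,0],m2=[.6412,-.1658,0],tray=[.4873,0,0]).items():print(n,"u %.4f v %.4f"%(ex@q,ey@q))
E
```

```text
L [[ 0.6822 -0.0081  0.03  ]
 [ 0.6633 -0.009   0.03  ]] R [[ 0.6957 -0.163   0.03  ]
 [ 0.6768 -0.1644  0.03  ]]
tips [[ 0.6276  0.0027  0.03  ]
 [ 0.6365 -0.1794  0.03  ]] 0.18233364585890008 0.04869287132401678
roof [[ 0.6963 -0.0193  0.118 ]
 [ 0.7016 -0.1335  0.118 ]] yaw 0.04671624411879921 guides [np.float64(0.04634532951074706), np.float64(0.07250918130181216)]
L u 0.6809 v -0.0433
L2 u 0.6619 v -0.0432
R u 0.6863 v -0.1987
R2 u 0.6674 v -0.1991
tL u 0.6269 v -0.0296
tR u 0.6264 v -0.2120
roof1 u 0.6944 v -0.0551
roof2 u 0.6938 v -0.1695
m1 u 0.6318 v -0.0432
m2 u 0.6318 v -0.1987
tray u 0.4867 v -0.0251
```

```bash
python3 -m creep '[[0.4,-0.8,-0.8,0.8,0,0,0],[0.4,-0.8,-0.8,0.8,0,0,0],[0.4,-0.82,-0.8,0.8,0,0,0],[0.4,0,0,1,0,0,0],[0.4,0,0,1,0,0,0],[0.4,0,0,1,0,0,0],[0.4,0,0,1,0,0,0],[0.4,0,0,0,0,0,0]]'; python3 -m creep '[[0.4,0,0,0.8,0,0,0],[0.4,0,0,0.8,0,0,0],[0.4,0,0,0.8,0,0,0],[0.4,0,0,0.8,0,0,0],[0.4,0,0,0.3,0,0,0],[0.4,0,0,0,0,0,0]]'
```

```text
t: 13.08
tcp_pos: [0.4321, -0.0046, 0.1291]
orientation: [-3.141, 0.003, 0.087]
ft_force: [-0.2, 0.1, 1.1]
gripper_width: 0.4
grasp_force: 0.0
t: 13.82
tcp_pos: [0.4338, -0.0048, 0.0435]
orientation: [3.142, -0.0, 0.087]
ft_force: [-0.0, 0.6, 0.8]
gripper_width: 0.402
grasp_force: 0.0
```

```bash
python3 -m creep '[[0,0,0,0,0,0,0],[0,0,0,0,0,0,0],[0,0,0,0,0,0,0],[0,0,0,0,0,0,0],[0,0,0,0,0,0,0]]' 40; python3 -m creep '[[0,0,0,0,0,0,0.05],[0,0,0,0,0,0,0.05],[0,0,0,0,0,0,0.05],[0,0,0,0,0,0,0.05],[0,0,0,0,0,0,0],[0,0,0,0,0,0,0]]'
```

```text
t: 14.45
tcp_pos: [0.4339, -0.0048, 0.0435]
orientation: [3.141, -0.001, 0.087]
ft_force: [-1.9, 0.6, 6.5]
gripper_width: 0.162
grasp_force: 40.0
t: 15.2
tcp_pos: [0.4341, -0.0042, 0.0434]
orientation: [-3.141, -0.001, 0.053]
ft_force: [-0.7, 2.7, 5.3]
gripper_width: 0.157
grasp_force: 40.1
```

```bash
python3 -m creep '[[0,0,0.3,0,0,0,0],[0,0,0.5,0,0,0,0],[0,0,0.6,0,0,0,0],[0,0,0.6,0,0,0,0],[0,0,0.6,0,0,0,0],[0,0,0.6,0,0,0,0],[0,0,0.4,0,0,0,0],[0,0,0.18,0,0,0,0]]'; python3 -m creep '[[0,0.2,0,0,0,0,0],[0,0.4,0,0,0,0,0],[0,0.4,0,0,0,0,0],[0,0.2,0,0,0,0,0],[0,0,0,0,0,0,0],[0,0,0,0,0,0,0]]'
python3 - <<'E'
from h import *
im,K,T=shot("wrist");o=get_obs();print(o["tcp_pos"],o["orientation"])
cv2.imwrite("pics/w7raw.png",im[:,:,::-1]);np.savez("w7.npz",K=K,T=T)
x=o["tcp_pos"];y=.0516;print("v",-np.sin(y)*x[0]+np.cos(y)*x[1],"u",np.cos(y)*x[0]+np.sin(y)*x[1])
cv2.imwrite("pics/w7.png",cv2.resize(im[0:300,120:520],None,fx=2,fy=2)[:,:,::-1])
E
```

```text
t: 16.2
tcp_pos: [0.4392, -0.0984, 0.0434]
orientation: [-3.141, -0.001, 0.053]
ft_force: [-0.4, 6.3, 6.4]
gripper_width: 0.155
grasp_force: 40.0
t: 16.95
tcp_pos: [0.4665, -0.0983, 0.0433]
orientation: [3.141, 0.004, 0.051]
ft_force: [-13.8, -0.9, 19.0]
gripper_width: 0.161
grasp_force: 40.0
[ 0.46653414 -0.09832086  0.0433369 ] [3.14073834 0.0043141  0.05085484]
v -0.1222524755592537 u 0.460842083338706
```

View pics/w7.png

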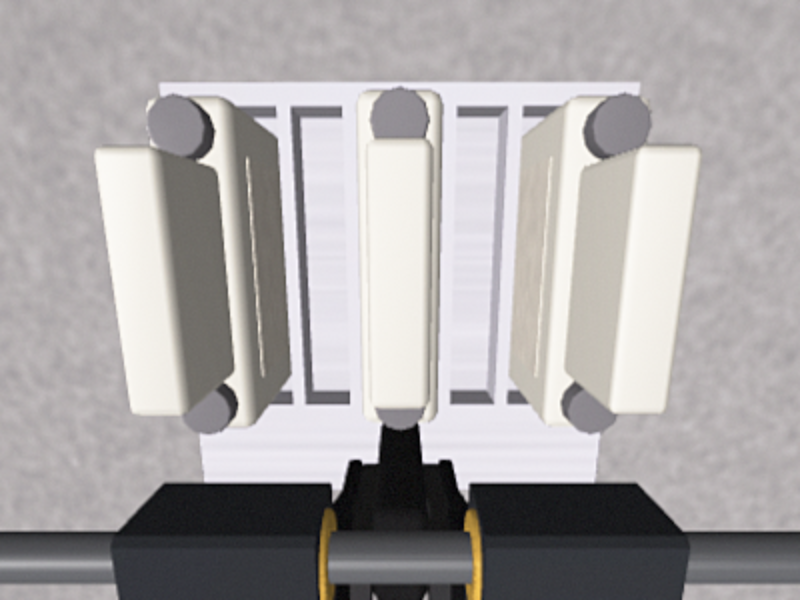

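The tray hangs on straight in the grip, and all three packs are upright (crop x≈140, 400 and 655). The tray's front corners are at (160,83) and (640,83).

```bash
python3 -m creep '[[0,0,0,-0.03,0,0,0],[0,0,0,0,0,0,0]]'; python3 - <<'E'
from h import *
im=cv2.imread("pics/w7raw.png")[:,:,::-1].copy();z=np.load("w7.npz");K,T=z["K"],z["T"]
p=refine(im,[(200,41.5),(439.5,41.5)]);c=[plane(K,T,q,.006) for q in p];v=c[0]-c[1];m=(c[0]+c[1])/2
y=.0516;ex=np.array([np.cos(y),np.sin(y),0]);ey=np.array([-np.sin(y),np.cos(y),0])
print(p,np.linalg.norm(v),"yaw",np.arctan2(-v[0],v[1]),"front mid u",ex@m,"v",ey@m)
E
```

```text
t: 17.25
tcp_pos: [0.4678, -0.0978, 0.0434]
orientation: [-3.142, 0.001, 0.051]
ft_force: [-2.9, -0.5, -0.5]
gripper_width: 0.159
grasp_force: 40.0
[[198.99918   41.058064]
 [439.54007   40.60712 ]] 0.15097838177280687 yaw 0.052920401593778484 front mid u 0.5844418847087265 v -0.1225479716131368
```

```bash
python3 -m creep '[[0,0.2,-0.05,0,0,0,0],[0,0.4,0,0,0,0,0],[0,0.4,0,0,0,0,0],[0,0.2,0,0,0,0,0],[0,0,0,0,0,0,0]]'; python3 -m creep '[[0,0.2,0,0,0,0,0],[0,0.4,0,0,0,0,0],[0,0.4,0,0,0,0,0],[0,0.4,0,0,0,0,0],[0,0.4,0,0,0,0,0],[0,0.4,0,0,0,0,0],[0,0.2,0,0,0,0,0],[0,0,0,0,0,0,0]]'
```

```text
t: 17.88
tcp_pos: [0.4987, -0.0946, 0.0436]
orientation: [-3.141, 0.0, 0.052]
ft_force: [-0.2, 0.6, -4.2]
gripper_width: 0.159
grasp_force: 40.0
t: 18.88
tcp_pos: [0.5585, -0.0916, 0.0437]
orientation: [-3.141, 0.0, 0.052]
ft_force: [-0.5, -0.2, -5.1]
gripper_width: 0.156
grasp_force: 40.0
```

```bash
python3 -m creep '[[0,0.2,0,0.015,0,0,0],[0,0.4,0,0,0,0,0],[0,0.4,0,0,0,0,0],[0,0.4,0,0,0,0,0],[0,0.4,0,0,0,0,0],[0,0.4,0,0,0,0,0],[0,0.2,0,0,0,0,0],[0,0,0,0,0,0,0]]';  python3 -m creep '[[0,0.2,0,0,0,0,0],[0,0.2,0,0,0,0,0],[0,0.2,0,0,0,0,0],[0,0.1,0,0,0,0,0],[0,0,0,0,0,0,0]]'
```

```text
t: 19.88
tcp_pos: [0.6189, -0.0884, 0.0435]
orientation: [-3.141, -0.001, 0.052]
ft_force: [0.2, 1.2, 0.1]
gripper_width: 0.157
grasp_force: 40.0
t: 20.5
tcp_pos: [0.6361, -0.0876, 0.0435]
orientation: [3.142, -0.001, 0.052]
ft_force: [-0.2, 0.6, -1.7]
gripper_width: 0.158
grasp_force: 40.0
```

```bash
python3 -m creep '[[0,0.08,0,0,0,0,0],[0,0.08,0,0,0,0,0],[0,0.08,0,0,0,0,0],[0,0,0,0,0,0,0]]';  python3 -m creep '[[0,0.06,0,0,0,0,0],[0,0.06,0,0,0,0,0],[0,0,0,0,0,0,0]]'
```

```text
t: 21.0
tcp_pos: [0.642, -0.0874, 0.0435]
orientation: [3.141, -0.001, 0.052]
ft_force: [-1.3, -0.4, -0.6]
gripper_width: 0.157
grasp_force: 40.0
t: 21.38
tcp_pos: [0.6432, -0.0873, 0.0435]
orientation: [3.141, 0.003, 0.052]
ft_force: [-11.7, -0.0, 8.4]
gripper_width: 0.159
grasp_force: 40.0
```

```bash
python3 -m creep '[[0,0.05,0,0,0,0,0],[0,0,0,0,0,0,0],[0,0.05,0,0,0,0,0],[0,0,0,0,0,0,0]]'
```

```text
t: 21.88
tcp_pos: [0.6432, -0.0873, 0.0434]
orientation: [3.141, 0.009, 0.052]
ft_force: [-25.8, -0.2, 18.7]
gripper_width: 0.158
grasp_force: 40.0
```

```bash
python3 -m creep '[[0,-0.09,0,0,0,0,0],[0,0,0,0,0,0,0],[0.35,0,0,0,0,0,0],[0.35,0,0,0,0,0,0],[0.35,0,0,0,0,0,0],[0.35,0,0,0,0,0,0]]'; python3 -m creep '[[0.35,0,0,-0.4,0,0,0],[0.35,0,0,-0.8,0,0,0],[0.35,0,0,-0.8,0,0,0],[0.35,-0.4,0,-1,0,0,0],[0.35,-0.8,0,-1,0,0,0],[0.35,-1,0,-1,0,0,0],[0.35,-1,0,-1,0,0,0],[0.35,-1,0,0,0,0,0]]'
python3 - <<'E'
from h import *
im,K,T=shot("wrist");ti,Kt,Tt=shot("top");si,_,_=shot("side")
a=cv2.resize(im[0:240,120:520],(500,300));b=cv2.resize(ti[110:250,180:460],(500,250));c=cv2.resize(si[100:330,180:430],(300,276))
out=np.zeros((560,800,3),np.uint8);out[:300,:500]=a;out[305:555,:500]=b;out[:276,500:]=c
cv2.imwrite("pics/fin.png",out[:,:,::-1]);np.savez("w8.npz",K=K,T=T);cv2.imwrite("pics/w8raw.png",im[:,:,::-1])
E
```

```text
t: 22.62
tcp_pos: [0.6452, -0.0871, 0.0435]
orientation: [3.142, -0.0, 0.052]
ft_force: [-0.0, -0.2, -0.3]
gripper_width: 0.346
grasp_force: 0.0
t: 23.62
tcp_pos: [0.5407, -0.0925, 0.1971]
orientation: [3.14, -0.005, 0.052]
ft_force: [-0.9, -0.3, 0.0]
gripper_width: 0.35
grasp_force: 0.0
```

View pics/fin.png

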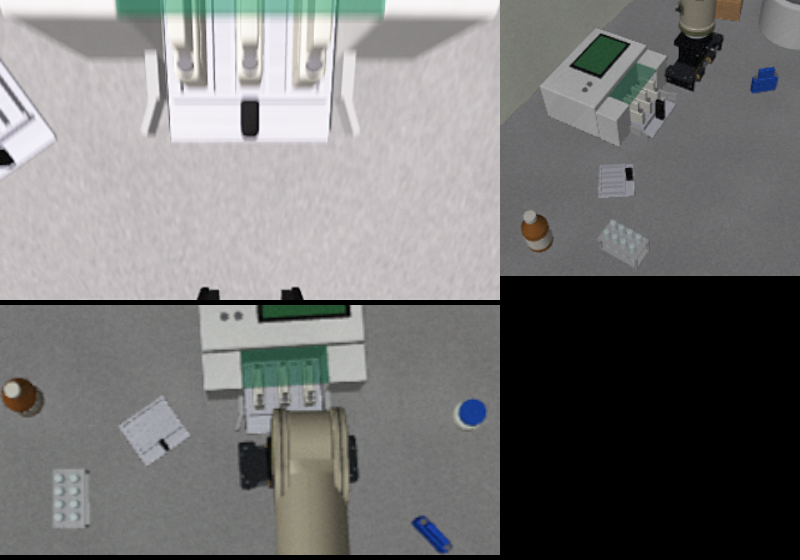

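The tray sits home between the guides: its rear edge (wrist panel y≈142) is just outside the guide tips (y≈133), as the geometry requires. The three packs are upright under the roof, and the rack, bottle and jar are untouched.

```bash
python3 -c "
from rig import *
print(job_done())"
```

```text
the job is handed in; nothing more can be done
None
```

The loose pack is in the free slot, and the loaded tray is pushed home against the bay's stop with all three packs upright; the rack, bottle and jar were left alone. I handed the job in at about 24 s and got no verdict back.

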